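# Shim a phone in a bonding jig and hold its screen pressed flush

### The arm

A 7-joint arm with a two-finger parallel gripper is mounted at the origin on a cart in front of the work surface, level with it; the furniture and walls round the work are solid. World frame = base frame: x ahead of the robot, y to its left, z up, the work surface at z = 0. Lengths are in mm, angles in rad, forces in N, time in s.
With the tool pointing down it reaches from about 350 to 900 mm from the base axis. Payload 8.1 kg.
Tool frame: the origin (TCP) lies midway between the tips of the shut fingers; the grasp point (between the pads) lies 19 mm behind it (robot.pinch_z is the distance from the TCP to the grasp point, in mm); z points along the fingers, y is the line along which they close (so a half turn about z gives the same grasp; the last joint's range is limited). The gripper opens to 92 mm and grips with 3 to 60 N. Pads are 19 mm wide; open, the fingers measure 130 mm over their backs; the gripper's body (75 mm by 190 mm) begins 47 mm behind the grasp point.
Start: joints at [-1.36, 0.434, 0.025, 1.573, -0.012, 1.134, -0.075], TCP at [192.949, 594.485, 226.742] pointing down, gripper open.
Joint ranges: [-2.62, 2.62], [-0.44, 2.09], [-1.27, 1.32], [0.08, 2.57], [-1.32, 4.46], [0.12, 2], [-2.74, 2.74]. Speed limits (rad/s): [2.22, 2.22, 3.01, 3.01, 3.14, 3.14, 3.14].

### API

Orientations are given as a 3x3 rotation matrix whose columns are the frame's x, y, z axes.
In Python, from workcell import telemetry, eyes, robot gives the robot as it stands.
- The arm moves only by the tool apply_moves, never from a script. Its argument "moves" is a list of rows, each a list of 5 numbers: the closure, from 0 (fully open) to 1 (shut), then the shift along the world's x, y, z in m, then the turn about the world's z in rad. In form: [[claw, dx, dy, dz, turn], ...]. A call has exactly 10 rows; each row is the pose to reach, as a shift and turn from the pose commanded when the call began; what a row does not reach only later rows make up. A row lasts 1/12 s, in which the tool goes at most 41.7 mm and 7.16 degrees, less where a joint would pass 70% of its speed; a pose out of reach is approached as far as the arm can. A call with a gripper value outside its range is refused whole. The fingers move at their own pace and stop on an object; the grip force is fixed at half the most. Time passes only in rows, so rows that repeat a pose let the fingers close, or fill a call up. It gives the time, the measured TCP pose, the force and the opening at its end, in the units of the state.
- telemetry.state(): the state, without advancing time (a new reading comes with each control period).
- eyes.get_image(name): name is "scene" or "side" or "wrist"; returns a dict with "pixels" (400x640x3 uint8, blue, green, red), "mtx" (3x3 intrinsics, pixels), "D" ([k1, k2, p1, p2, k3] as OpenCV has them; the pictures are not rectified), "world_from_camera" (4x4, takes a point from camera to world coordinates). Camera axes: x right, y down, z forward; pixel columns grow to the right and rows downward; lengths in mm; the calibration is good to about 2 mm. A picture is of the moment at which its call begins. There is no depth.
- robot.finish_job(): hands the job in, once; it reports no verdict.
The state is a dict: "time": time; "joint_pos": joint angles; "qvel": joint speeds; "tau": joint torques, N m; "tcp_pos": TCP position; "ee_rot": TCP orientation; "force": force on the tool from outside, world axes, zero at the start; "ft_torque": the same for the moment, N m; "opening": opening from 0.0 (shut) to 1.0 (fully open).
Only numpy, scipy, OpenCV 4.12 (cv2) and the standard library are available. Lean on these libraries where they do the work, as an engineer would, in place of code of your own. Each camera call takes 0.05 s, during which the arm holds its last target. There are 200 camera calls.

### The job

The phone in the bonding jig sits proud on a sprung bed, with a gap between each of its two ends and a metal stop bar. Stand the thinner of the two spacer blocks fully down in the one gap that is wide enough for it, midway across the phone's end, and let go of it; then press the phone's screen straight down with the fingertips until it is flush with the tops of the stop bars, and finish while still holding it down there. Leave the thicker block, the tape roll and the pad of notes alone.

Things in the scene. Friction and masses are not known exactly. Their poses are not given: they have to be found in the camera images.
- jig: Fixed aluminium base plate, 250 (x) x 100 (y) x 10 mm; origin at the centre of its underside, 3 mm above the worktop (rubber feet). Its long x axis runs roughly along the robot's y. Two stop bars stand on it, centred 92 mm from the origin along +x and -x; which is on which side varies. The plate's upper face (floor of both gaps) is 10 mm, the bar tops 34 mm above the origin.
- phone: Smartphone, black screen up, 138 (x) x 67 (y) x 8 mm; origin at the centre of its underside. Loose on the sprung bed, centred in the jig, long axis along the jig's x, located by low lips at its sides and four corners (the middle 48 mm of each end is free). At rest its screen is 43 mm above the worktop, 6 mm above the bar tops.
- platen (a joint): How far the sprung bed under the phone is pressed down, m: 0 at rest, 0.006 at its hard stop, where the screen is flush with the bar tops. It is guided to go straight down and springs back when let go; about 2 N on the phone starts it moving and about 8 N brings it to the stop.
- stop_thin: Narrower fixed aluminium stop bar: 14 mm thick along the jig's x, 80 mm wide, 24 mm high; origin at the centre of its underside. Between it and the phone is the WIDE gap: 16 mm (give or take 1), centred 77 mm from the jig's origin along the jig's x, toward this bar; 24 mm deep below the bar tops.
- stop_thick: The broader aluminium stop bar, 32 mm thick along the jig's x, otherwise the same; origin at the centre of its underside. It leaves only a 7 mm gap to the phone, too narrow for either block.
- spacer_thin: Thinner grey spacer block, upright and loose on the worktop: 12 (x) x 36 (y) x 58 mm tall, grooves near the top, lowest 3 mm stepped in 1.5 mm all round; about 60 g. Origin at the centre of its underside. Seated, its thickness lies along the jig's x and its top stands 34 mm above the bar tops. One block stands on each side of the jig; which varies.
- spacer_thick: The thicker grey spacer block, 24 (x) x 36 (y) x 58 mm, otherwise alike; origin at the centre of its underside. Bystander; fits neither gap.
- tape: Roll of dark tape lying flat, 59 mm across and 19 mm high, between the robot and the jig; origin at the centre of its underside. Bystander, on the 2.6 mm thick repair mat.
- notes: Pad of yellow sticky notes, 54 x 54 x 12 mm, between the robot and the jig; origin at the centre of its underside. Bystander, on the 2.6 mm thick repair mat.
There are look-alikes about, which are no part of the job. Leave any green or red look-alike of the spacer_thin alone.

How it is judged:
By the outcome, as a careful person would: the job done as asked, in the order asked, and still so for the second after the job is handed in, while the arm keeps its last pose, push and grip.
It also fails if it takes over 51 s, if anything falls off the work surface, if the arm or the gripper's body presses on something with over 40 N, if the wrist force passes 120 N, or if a joint passes its speed limit or range.

## Working session

There is one attempt and no reset: what is moved stays moved. The work goes in short steps, Python scripts to look and compute and a tool call to move; the robot and the scene stay as the last step left them, time stands still between calls to the robot, and variables do not carry over. Pictures are saved under pics/ and viewed, on a budget of 10 in all, crops included, one or two more only if the job needs it, and the job is handed in when it is done.

Besides the shell and the picture viewer there is one more tool, called after "Call:" in YAML: its name, and indented under it one key for each argument. apply_moves: Moves the arm, as the interface text tells. Its arguments: {"type":"object","properties":{"moves":{"type":"array"}},"required":["moves"]}

```bash
mkdir -p pics; python3 - <<'E'
from workcell import telemetry, eyes, robot
import cv2, numpy as np
s=telemetry.state(); print(s)
for n in("scene","side","wrist"):
    d=eyes.get_image(n); cv2.imwrite(f"pics/{n}0.png",d["pixels"]); np.savez(f"{n}0.npz",**d)
    print(n,d["mtx"],d["D"],np.round(d["world_from_camera"],3))
E
```

```text
{'time': 0.0, 'joint_pos': array([-1.35959556,  0.43521245,  0.02498204,  1.57409186, -0.01156995,
        1.13400112, -0.07511223]), 'qvel': array([ 0.00010623, -0.00150681,  0.0013261 , -0.00088301,  0.00141062,
        0.00012941, -0.00066459]), 'tau': array([-8.97592035e-04, -6.67839575e+01,  9.84498337e-01, -3.14464617e+01,
       -6.07468304e-02,  4.24889009e-02,  1.69710906e-04]), 'tcp_pos': array([192.83431043, 593.97242703, 225.95366082]), 'ee_rot': array([[-9.51143347e-01,  3.08749468e-01, -3.16633180e-04],
       [ 3.08749582e-01,  9.51142122e-01, -1.53616649e-03],
       [-1.73127432e-04, -1.55887490e-03, -9.99998770e-01]]), 'force': array([-0.02819255,  0.04929247, -0.24687936]), 'ft_torque': array([ 0.00779485,  0.01618063, -0.04542074]), 'opening': 0.9985963022174678}
scene [[474.87501976   0.         318.40816157]
 [  0.         474.87501976 201.49922668]
 [  0.           0.           1.        ]] [-0.10898223  0.          0.          0.          0.        ] [[ 8.02000e-01 -4.53000e-01  3.90000e-01  1.06976e+02]
 [-5.98000e-01 -5.87000e-01  5.47000e-01 -5.62460e+02]
 
[... 240 characters left out ...]
] [-0.14424215  0.          0.          0.          0.        ] [[ 9.89000e-01 -6.50000e-02  1.36000e-01  3.43785e+02]
 [-1.51000e-01 -4.12000e-01  8.99000e-01 -9.07687e+02]
 [-2.00000e-03 -9.09000e-01 -4.17000e-01  4.59376e+02]
 [ 0.00000e+00  0.00000e+00  0.00000e+00  1.00000e+00]]
wrist [[280.68230327   0.         319.61648083]
 [  0.         280.68230327 195.39896304]
 [  0.           0.           1.        ]] [-0.05081659  0.          0.          0.          0.        ] [[ 3.09000e-01  9.14000e-01  2.61000e-01  1.21499e+02]
 [ 9.51000e-01 -2.97000e-01 -8.70000e-02  6.16762e+02]
 [-2.00000e-03  2.76000e-01 -9.61000e-01  3.82876e+02]
 [ 0.00000e+00  0.00000e+00  0.00000e+00  1.00000e+00]]
```

View pics/scene0.png

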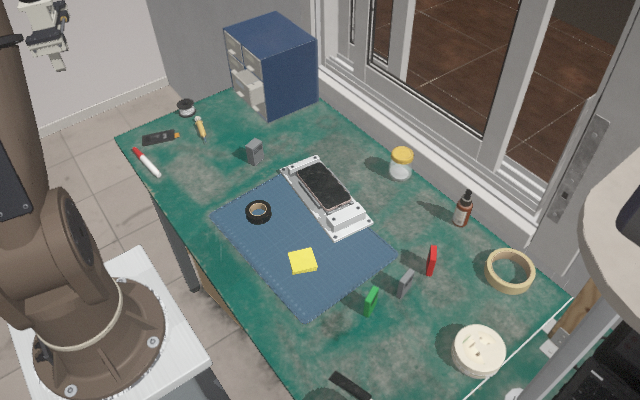

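View pics/side0.png

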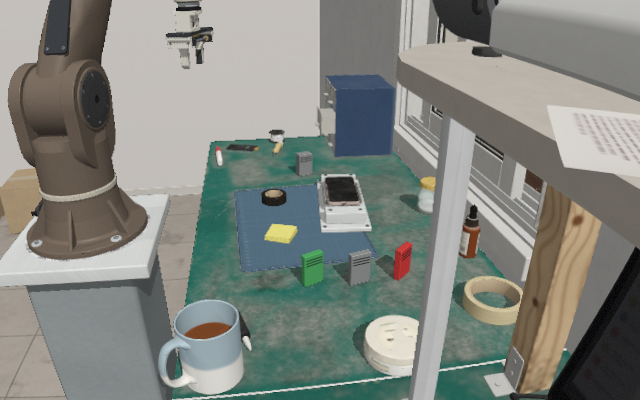

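The scene view shows the jig at about (325,195), a grey block at (405,284) between the green (371,301) and red (432,260) look-alikes, and another grey block at (254,151). The side view shows the same things, with the grey blocks at (359,268) and (305,163). I'll zoom in next.

```bash
cat > h.py <<'E'
import cv2, numpy as np
def ray(d,uv):
    p=cv2.undistortPoints(np.array(uv,float).reshape(-1,1,2),d["mtx"],d["D"]).reshape(-1,2)
    T=np.array(d["world_from_camera"]); v=np.c_[p,np.ones(len(p))]@T[:3,:3].T
    return T[:3,3],v/np.linalg.norm(v,axis=1)[:,None]
def plane(d,uv,z):
    o,v=ray(d,uv); return o+v*((z-o[2])/v[:,2])[:,None]
def proj(d,P):
    T=np.linalg.inv(np.array(d["world_from_camera"])); r,_=cv2.Rodrigues(T[:3,:3])
    return cv2.projectPoints(np.array(P,float).reshape(-1,1,3),r,T[:3,3],d["mtx"],d["D"])[0].reshape(-1,2)
def crop(im,x,y,w,h,f): return cv2.resize(im[y:y+h,x:x+w],None,fx=f,fy=f,interpolation=cv2.INTER_CUBIC)
E
python3 - <<'E'
from h import *
a=cv2.imread("pics/scene0.png");b=cv2.imread("pics/side0.png")
m=np.vstack([np.hstack([crop(a,275,145,100,100,4),crop(b,305,165,80,80,5)]),np.hstack([crop(a,380,245,66,33+17,6)[:200,:400].copy() if 0 else crop(a,360,255,80,40,5),crop(b,290,240,80,40,5)])])
m=np.vstack([np.hstack([crop(a,275,145,100,75,4),crop(b,305,165,100,75,4)]),np.hstack([crop(a,350,240,100,75,4),crop(b,290,235,100,75,4)])])
cv2.imwrite("pics/m1.png",m)
E
```

```text
(no output)
```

View pics/m1.png

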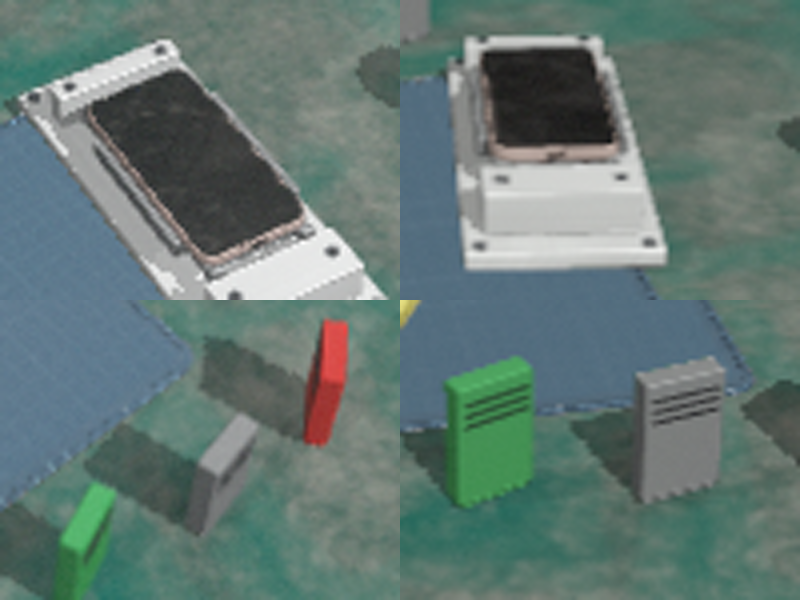

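View pics/wrist0.png

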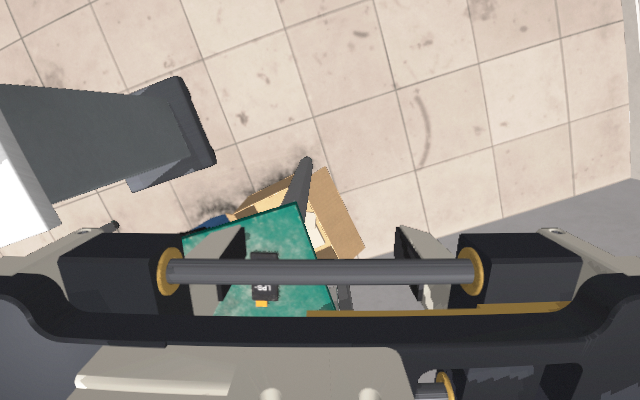

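The crops show the broad bar at the near (-y) end and the thin bar with the wide gap at the far (+y) end. The grey block by the green one is thin, with its top centre at scene (407,272) and side (360,252). The wrist view shows only the table edge.

```bash
python3 - <<'E'
from h import *
S=dict(np.load("scene0.npz"));D=dict(np.load("side0.npz"))
print("block top",plane(S,[[407,272.5]],58),plane(D,[[360,252]],58))
# block top corners scene crop: 
c=lambda L,x,y,oy=0:[[x+a/4-.0,y+(b-oy)/4] for a,b in L]
print("top face corners scene",plane(S,c([(238,414),(257,427),(218,476),(202,464)],350,240,300),58))
print("top face corners side",plane(D,c([(637,374),(717,358),(724,371),(644,385)],290-100,235,300),58))
# phone screen corners z=43
print("phone scene",plane(S,c([(90,106),(186,70),(304,212),(212,258)],275,145),43))
print("phone side",plane(D,c([(482,50),(597,48),(617,146),(488,150)],305-100,165),43))
print("thin bar top scene",plane(S,c([(52,97),(163,40),(180,50),(62,110)],275,145),37))
print("plate side near",plane(D,c([(463,247),(667,244)],305-100,165),13))
E
```

```text
block top [[ 515.97021944 -262.98528228   58.        ]] [[ 512.59482038 -264.6042597    58.        ]]
top face corners scene [[ 525.73671933 -259.40744398   58.        ]
 [ 527.65786131 -269.98868662   58.        ]
 [ 495.27347199 -278.23205299   58.        ]
 [ 493.93619159 -269.12930267   58.        ]]
top face corners side [[ 494.48989922 -266.37301982   58.        ]
 [ 529.29131643 -259.39004011   58.        ]
 [ 529.55329202 -269.70948577   58.        ]
 [ 495.46687206 -274.98596508   58.        ]]
phone scene [[517.5224574   90.29494195  43.        ]
 [578.06487521  80.72840199  43.        ]
 [561.35844581 -46.16243223  43.        ]
 [502.66073288 -42.05372127  43.        ]]
phone side [[516.96744012  91.05313323  43.        ]
 [582.75689181  83.87411187  43.        ]
 [563.47717542 -46.86147695  43.        ]
 [497.45594731 -41.33743777  43.        ]]
thin bar top scene [[507.87426563 114.94046864  37.        ]
 [586.65655279 114.7585862   37.        ]
 [589.34301128 101.68246536  37.        ]
 [506.38549772 102.64740205  37.        ]]
plate side near [[477.25302119 -87.09291471  13.        ]
 [577.45902795 -99.80172128  13.        ]]
```

Call:
apply_moves:
  moves:
    - [0, 0.25, -0.36, 0, 0.5]
    - [0, 0.25, -0.36, 0, 0.5]
    - [0, 0.25, -0.36, 0, 0.5]
    - [0, 0.25, -0.36, 0, 0.5]
    - [0, 0.25, -0.36, 0, 0.5]
    - [0, 0.25, -0.36, 0, 0.5]
    - [0, 0.25, -0.36, 0, 0.5]
    - [0, 0.25, -0.36, 0, 0.5]
    - [0, 0.25, -0.36, 0, 0.5]
    - [0, 0.25, -0.36, 0, 0.5]

```text
time: 0.98
tcp_pos: [430.8, 250.9, 226.8]
ee_rot: [[-0.983, -0.185, 0.0], [-0.185, 0.983, 0.0], [-0.0, 0.0, -1.0]]
force: [1.2, 0.7, 1.2]
opening: 1.0
```

Call:
apply_moves:
  moves:
    - [0, 0.0, -0.41, 0, 0.05]
    - [0, 0.0, -0.41, 0, 0.05]
    - [0, 0.0, -0.41, 0, 0.05]
    - [0, 0.0, -0.41, 0, 0.05]
    - [0, 0.0, -0.41, 0, 0.05]
    - [0, 0.0, -0.41, 0, 0.05]
    - [0, 0.0, -0.41, 0, 0.05]
    - [0, 0.0, -0.41, 0, 0.05]
    - [0, 0.0, -0.41, 0, 0.05]
    - [0, 0.0, -0.41, 0, 0.05]

```text
time: 1.82
tcp_pos: [429.4, -160.0, 226.9]
ee_rot: [[-0.973, -0.233, 0.0], [-0.233, 0.973, -0.0], [-0.0, -0.0, -1.0]]
force: [1.3, 0.2, 0.2]
opening: 1.0
```

Call:
apply_moves:
  moves:
    - [0, 0.04, -0.05, 0, 0.0]
    - [0, 0.08, -0.108, 0, 0.0]
    - [0, 0.083, -0.108, -0.03, 0.0]
    - [0, 0.083, -0.108, -0.06, 0.0]
    - [0, 0.083, -0.108, -0.08, 0.0]
    - [0, 0.083, -0.108, -0.08, 0.0]
    - [0, 0.083, -0.108, -0.08, 0.0]
    - [0, 0.083, -0.108, -0.08, 0.0]
    - [0, 0.083, -0.108, -0.08, 0.0]
    - [0, 0.083, -0.108, -0.08, 0.0]

```text
time: 2.65
tcp_pos: [514.0, -264.9, 148.6]
ee_rot: [[-0.972, -0.235, 0.003], [-0.235, 0.972, -0.001], [-0.003, -0.001, -1.0]]
force: [0.2, -0.4, -0.2]
opening: 0.997
```

```bash
python3 - <<'E'
from workcell import telemetry, eyes
from h import *
for n in("wrist","side","scene"):
    d=eyes.get_image(n); cv2.imwrite(f"pics/{n}1.png",d["pixels"]); np.savez(f"{n}1.npz",**d)
s=telemetry.state();print(s["tcp_pos"],s["ee_rot"],s["joint_pos"])
d=dict(np.load("wrist1.npz"));print(proj(d,[[512,-268,58],s["tcp_pos"]]))
E
```

```text
[ 513.60812425 -264.92844512  147.81441735] [[-9.72138508e-01 -2.34400748e-01  1.73522035e-03]
 [-2.34401550e-01  9.72139825e-01 -2.71551745e-04]
 [-1.62322488e-03 -6.70724248e-04 -9.99998458e-01]] [ 0.09475528  0.45053177  0.40381529  1.81324597 -0.21748059  0.9196485
  2.40221679]
[[317.44002035 196.79840771]
 [320.50873308 241.71565993]]
```

View pics/wrist1.png

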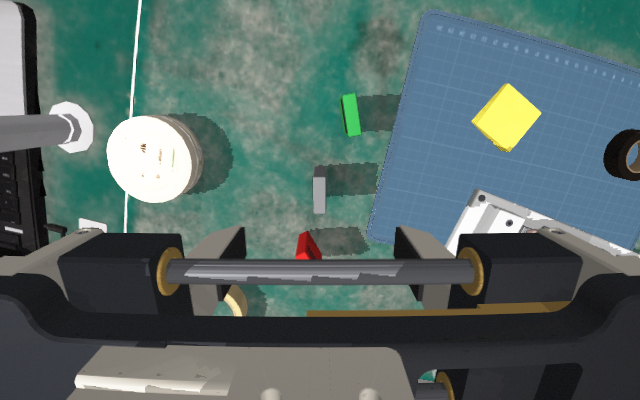

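The wrist view shows the grey block's top at about (319,190) between the fingers. The green block is at (351,115) and the red one at (308,245).

```bash
python3 - <<'E'
from h import *
d=dict(np.load("wrist1.npz")); im=d["pixels"]
hsv=cv2.cvtColor(im,cv2.COLOR_BGR2HSV)
print(im[160:222:3,319].tolist()); print(im[190,305:335].tolist())
m=np.zeros(im.shape[:2],np.uint8); m[150:225,295:335]=((hsv[...,1]<40)&(hsv[...,2]>85))[150:225,295:335]*255
cs,_=cv2.findContours(m,0,2); c=max(cs,key=cv2.contourArea); print(cv2.boundingRect(c))
q=c.reshape(-1,2); P=plane(d,q,58)[:,:2].astype(np.float32); print(cv2.minAreaRect(P)); 
cv2.imwrite("m.png",m)
o=[''.join('#' if x else '.' for x in r[300:332]) for r in m[160:222:2]]; print('\n'.join(o))
E
```

```text
[[106, 118, 86], [112, 123, 101], [73, 75, 70], [75, 74, 73], [74, 72, 72], [73, 72, 72], [168, 165, 164], [169, 165, 166], [168, 163, 164], [167, 165, 166], [167, 165, 166], [167, 164, 165], [167, 165, 166], [167, 167, 166], [169, 167, 168], [169, 166, 167], [169, 167, 167], [168, 167, 166], [111, 121, 103], [111, 123, 104], [118, 127, 110]]
[[116, 133, 80], [113, 130, 77], [112, 126, 69], [108, 121, 69], [106, 118, 69], [106, 119, 76], [102, 116, 80], [91, 100, 73], [166, 164, 164], [169, 169, 167], [169, 168, 166], [167, 167, 166], [168, 166, 165], [169, 165, 165], [167, 165, 166], [166, 164, 164], [167, 165, 164], [167, 165, 166], [168, 166, 165], [165, 164, 161], [115, 115, 114], [67, 72, 56], [71, 79, 52], [74, 83, 57], [73, 81, 56], [70, 78, 52], [65, 73, 48], [66, 76, 48], [68, 77, 50], [69, 77, 47]]
(313, 165, 13, 51)
((505.9653625488281, -267.98907470703125), (47.26511764526367, 11.2117919921875), 13.531045913696289)
............................####
................#..........#####
............................##..
...............###..............
..............#............
[... 163 characters left out ...]
#......
.............#############......
.............#############......
.............#############......
.............#############......
.............#############......
.............#############......
.............#############......
.............#############......
.............#############......
.............#############......
.............#############......
.............#############......
.............#############......
.............#############......
.....#.......#############......
.............#############......
.............#############......
####............####............
##...#...............#..........
######...........#########...#..
########........###############.
```

```bash
python3 - <<'E'
from h import *
d=dict(np.load("wrist1.npz")); im=d["pixels"]
m=np.zeros(im.shape[:2],np.uint8); m[170:222,300:335]=(im.min(2)>145)[170:222,300:335]*255
n,l,s,c=cv2.connectedComponentsWithStats(m); i=1+s[1:,4].argmax(); print(s[i],c[i])
ys,xs=np.where(l==i); P=plane(d,np.c_[xs,ys],58)[:,:2]; print(P.mean(0),cv2.minAreaRect(P.astype(np.float32)))
w,V=np.linalg.eigh(np.cov(P.T)); print(np.degrees(np.arctan2(V[1,1],V[0,1])))
E
```

```text
[313 178  12  35 408] [318.66176471 194.66176471]
[ 509.84769966 -267.36006025] ((510.38250732421875, -267.41131591796875), (32.494232177734375, 10.137739181518555), 13.778454780578613)
-165.3536742361332
```

Call:
apply_moves:
  moves:
    - [0, -0.002, -0.002, -0.03, 0.01]
    - [0, -0.002, -0.0025, -0.06, 0.01]
    - [0, -0.002, -0.0025, -0.09, 0.01]
    - [0, -0.002, -0.0025, -0.105, 0.01]
    - [0, -0.002, -0.0025, -0.111, 0.01]
    - [0, -0.002, -0.0025, -0.111, 0.01]
    - [0, -0.002, -0.0025, -0.111, 0.01]
    - [0.5, -0.002, -0.0025, -0.111, 0.01]
    - [0.8, -0.002, -0.0025, -0.111, 0.01]
    - [1, -0.002, -0.0025, -0.111, 0.01]

```text
time: 3.63
tcp_pos: [511.9, -267.9, 36.9]
ee_rot: [[-0.97, -0.244, 0.002], [-0.244, 0.97, -0.001], [-0.002, -0.001, -1.0]]
force: [-0.6, 0.2, 0.2]
opening: 0.836
```

Call:
apply_moves:
  moves:
    - [1, 0, 0, 0, 0]
    - [1, 0, 0, 0, 0]
    - [1, 0, 0, 0, 0]
    - [1, 0, 0, 0, 0]
    - [1, 0, 0, 0, 0]
    - [1, 0, 0, 0, 0]
    - [1, 0, 0, 0, 0]
    - [1, 0, 0, 0, 0]
    - [1, 0, 0, 0, 0]
    - [1, 0, 0, 0, 0]

```text
time: 4.47
tcp_pos: [511.1, -267.6, 35.7]
ee_rot: [[-0.97, -0.244, -0.0], [-0.244, 0.97, 0.0], [0.0, 0.0, -1.0]]
force: [0.7, -1.3, -0.9]
opening: 0.126
```

Call:
apply_moves:
  moves:
    - [1, 0, 0, 0.03, 0]
    - [1, 0, 0, 0.06, 0]
    - [1, 0, 0.01, 0.09, 0]
    - [1, 0.01, 0.04, 0.1, -0.1]
    - [1, 0.02, 0.08, 0.1, -0.2]
    - [1, 0.03, 0.12, 0.1, -0.3]
    - [1, 0.04, 0.16, 0.1, -0.38]
    - [1, 0.05, 0.2, 0.1, -0.38]
    - [1, 0.06, 0.24, 0.1, -0.38]
    - [1, 0.07, 0.28, 0.1, -0.38]

```text
time: 5.3
tcp_pos: [581.2, 14.6, 135.8]
ee_rot: [[-0.991, 0.133, 0.0], [0.133, 0.991, 0.0], [0.0, 0.0, -1.0]]
force: [0.5, 0.0, -0.6]
opening: 0.13
```

Call:
apply_moves:
  moves:
    - [1, 0, 0.03, -0.01, 0]
    - [1, 0, 0.05, -0.01, 0]
    - [1, 0, 0.05, -0.01, 0]
    - [1, 0, 0.05, -0.01, 0]
    - [1, 0, 0.05, -0.01, 0]
    - [1, 0, 0.05, -0.01, 0]
    - [1, 0, 0.05, -0.01, 0]
    - [1, 0, 0.05, -0.01, 0]
    - [1, 0, 0.05, -0.01, 0]
    - [1, 0, 0.05, -0.01, 0]

```text
time: 6.13
tcp_pos: [581.2, 62.0, 125.8]
ee_rot: [[-0.991, 0.134, 0.0], [0.134, 0.991, 0.0], [-0.0, 0.0, -1.0]]
force: [0.3, 0.7, -1.1]
opening: 0.127
```

```bash
python3 - <<'E'
from workcell import telemetry, eyes
from h import *
d=eyes.get_image("wrist"); np.savez("wrist2.npz",**d)
cv2.imwrite("pics/w2.png",crop(d["pixels"],160,60,320,200,2.5))
s=telemetry.state();print(s["tcp_pos"],s["ee_rot"],s["opening"],s["force"])
E
```

```text
[581.1907968   62.09571802 125.78613008] [[-9.90982976e-01  1.33987808e-01  8.65163655e-05]
 [ 1.33987815e-01  9.90982976e-01  8.06517285e-05]
 [-7.49298970e-05  9.15166287e-05 -9.99999993e-01]] 0.12933365189760945 [ 0.3887657   0.24722365 -0.44226462]
```

View pics/w2.png

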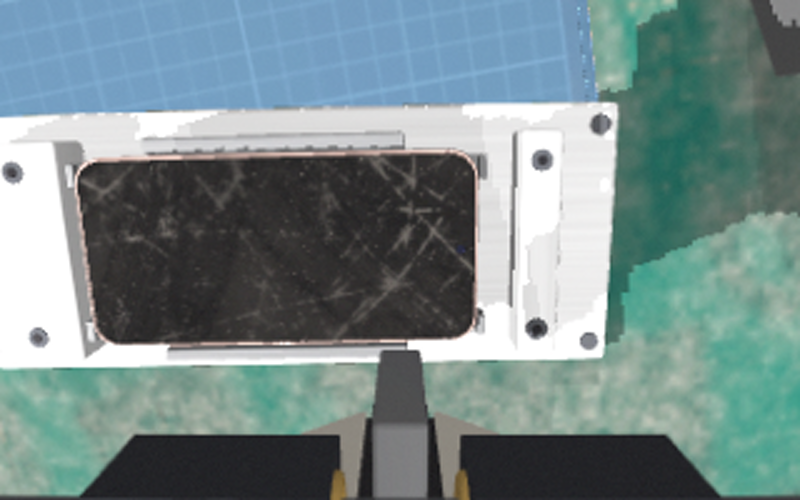

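The zoomed wrist view shows the phone at crop (77-477, 152-343). The thin bar top is at about x 517-558, with screws at (542,160) and (537,328). The wide gap lies between 478 and 515, and the held block's lower edge is at (382-417,350).

```bash
python3 - <<'E'
from h import *
d=dict(np.load("wrist2.npz")); f=lambda L:[[160+(a+.5)/2.5-.5,60+(b+.5)/2.5-.5] for a,b in L]
sc=plane(d,f([(542,160),(537,328)]),37); print("screws",sc, np.degrees(np.arctan2(*(sc[0]-sc[1])[1::-1])))
print("bar inner edge z37",plane(d,f([(517,132),(515,345)]),37))
print("bar outer edge z37",plane(d,f([(561,132),(556,348)]),37))
print("phone L/R/top/bot",plane(d,f([(82,200),(88,290),(477,200),(476,290),(150,156),(400,151),(150,345),(400,343)]),43))
print("plate R corners z13",plane(d,f([(616,104),(603,357)]),13))
print("left hole,",plane(d,f([(12,173),(38,337)]),37))
print("block bottom edge z90",plane(d,f([(382,350),(418,350)]),90))
# auto edges in rows
g=cv2.cvtColor(d["pixels"],6)
for v in (130,145,160,175): print(v,g[v,345:392].tolist())
E
```

```text
screws [[520.0957709  118.5389524   37.        ]
 [579.08200423 111.84946128  37.        ]] 173.52986292829505
bar inner edge z37 [[509.7874321  110.92680332  37.        ]
 [584.41799823 103.32712198  37.        ]]
bar outer edge z37 [[511.71443487 125.72263414  37.        ]
 [587.59744396 118.15825823  37.        ]]
phone L/R/top/bot [[511.42739725 -38.3751211   43.        ]
 [542.19069796 -44.16501389  43.        ]
 [530.00419381  94.49725845  43.        ]
 [560.75430172  90.85768135  43.        ]
 [500.58367344 -11.88340981  43.        ]
 [510.63503572  70.9443318   43.        ]
 [564.90375999 -26.89221729  43.        ]
 [576.24972282  62.01143172  43.        ]]
plate R corners z13 [[504.81376336 152.04117342  13.        ]
 [601.87305818 141.39086141  13.        ]]
left hole, [[498.88766912 -63.43405385  37.        ]
 [557.69530981 -70.26736939  37.        ]]
block bottom edge z90 [[564.01050276  58.4550235   90.        ]
 [565.40438546  68.68879336  90.        ]]
130 [56, 58, 53, 50, 50, 185, 105, 131, 135, 153, 221, 221, 235, 235, 234, 234, 234, 234, 234, 212, 124, 141, 234, 240, 255, 255, 255, 255, 255, 255, 255, 255, 255, 255, 255, 255, 255, 255, 254, 227, 236, 236, 237, 238, 237, 237, 237]
145 [56, 56, 47, 46, 53, 169, 192, 225, 226, 226, 225, 225, 225, 226, 226, 225, 237, 238, 237, 156, 127, 233, 236, 254, 255, 255, 255, 255, 255, 255, 255, 255, 255, 255, 255, 255, 255, 255, 247, 227, 230, 239, 240, 239, 240, 239, 239]
160 [60, 48, 48, 43, 46, 200, 224, 225, 225, 225, 225, 225, 225, 225, 224, 225, 225, 225, 225, 124, 118, 230, 224, 255, 255, 255, 222, 236, 238, 239, 237, 238, 237, 236, 233, 230, 232, 226, 221, 227, 238, 237, 237, 237, 238, 238, 238]
175 [53, 46, 43, 43, 97, 167, 220, 223, 223, 223, 223, 223, 222, 222, 222, 223, 223, 222, 174, 121, 227, 230, 249, 255, 227, 222, 221, 223, 224, 225, 238, 238, 237, 235, 232, 232, 233, 221, 223, 236, 235, 235, 235, 236, 235, 235, 236]
```

Call:
apply_moves:
  moves:
    - [1, -0.012, 0.013, 0, 0.018]
    - [1, -0.024, 0.027, 0, 0.018]
    - [1, -0.033, 0.0387, 0, 0.018]
    - [1, -0.0333, 0.0387, -0.02, 0.018]
    - [1, -0.0333, 0.0387, -0.03, 0.018]
    - [1, -0.0333, 0.0387, -0.03, 0.018]
    - [1, -0.0333, 0.0387, -0.03, 0.018]
    - [1, -0.0333, 0.0387, -0.03, 0.018]
    - [1, -0.0333, 0.0387, -0.03, 0.018]
    - [1, -0.0333, 0.0387, -0.03, 0.018]

```text
time: 7.02
tcp_pos: [548.4, 100.8, 96.3]
ee_rot: [[-0.993, 0.116, 0.001], [0.116, 0.993, 0.0], [-0.001, 0.0, -1.0]]
force: [-0.5, -0.3, -0.3]
opening: 0.131
```

```bash
python3 - <<'E'
from workcell import telemetry, eyes
from h import *
d=eyes.get_image("wrist"); np.savez("wrist3.npz",**d)
e=eyes.get_image("scene"); np.savez("scene3.npz",**e)
cv2.imwrite("pics/w3.png",np.hstack([crop(d["pixels"],250,100,160,160,2.5),crop(e["pixels"],270,110,100,100,4)]))
s=telemetry.state();print(s["tcp_pos"],s["ee_rot"],s["opening"],s["force"])
E
```

```text
[548.22220789 100.98668149  96.16307674] [[-9.93260349e-01  1.15902223e-01  7.44047588e-04]
 [ 1.15902413e-01  9.93260582e-01  2.16394673e-04]
 [-7.13952517e-04  3.01173160e-04 -9.99999700e-01]] 0.12686762817131164 [-0.37263687  0.44265717 -0.54836436]
```

View pics/w3.png

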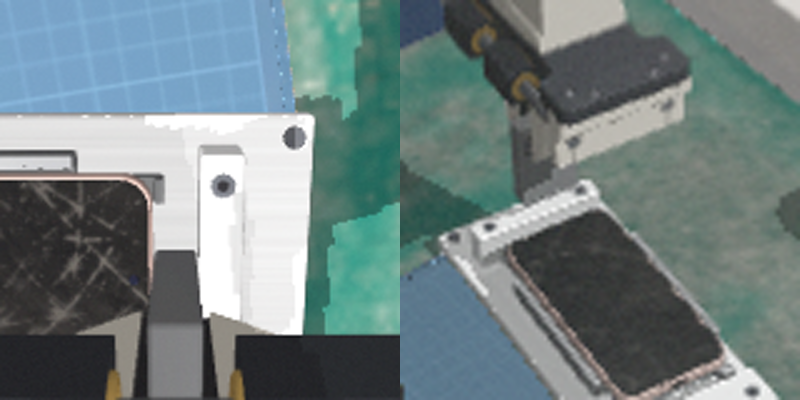

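The wrist crop shows the block's lower edge (155-196) centred between the phone's end (151) and the bar (about 200). It is aligned, so I'm descending.

Call:
apply_moves:
  moves:
    - [1, 0, 0, -0.006, 0]
    - [1, 0, 0, -0.012, 0]
    - [1, 0, 0, -0.018, 0]
    - [1, 0, 0, -0.024, 0]
    - [1, 0, 0, -0.03, 0]
    - [1, 0, 0, -0.035, 0]
    - [1, 0, 0, -0.04, 0]
    - [1, 0, 0, -0.043, 0]
    - [1, 0, 0, -0.045, 0]
    - [1, 0, 0, -0.046, 0]

```text
time: 7.95
tcp_pos: [547.8, 101.1, 49.4]
ee_rot: [[-0.993, 0.116, -0.0], [0.116, 0.993, -0.0], [0.0, -0.0, -1.0]]
force: [-0.9, 0.1, -0.2]
opening: 0.126
```

Call:
apply_moves:
  moves:
    - [1, 0, 0, -0.0005, 0]
    - [1, 0, 0, -0.001, 0]
    - [1, 0, 0, -0.0012, 0]
    - [1, 0, 0, -0.0012, 0]
    - [1, 0, 0, -0.0012, 0]
    - [1, 0, 0, -0.0012, 0]
    - [1, 0, 0, -0.0012, 0]
    - [1, 0, 0, -0.0012, 0]
    - [1, 0, 0, -0.0012, 0]
    - [1, 0, 0, -0.0012, 0]

```text
time: 8.78
tcp_pos: [548.0, 101.1, 48.7]
ee_rot: [[-0.993, 0.116, 0.0], [0.116, 0.993, 0.0], [-0.0, 0.0, -1.0]]
force: [-1.5, -0.7, 1.1]
opening: 0.127
```

Call:
apply_moves:
  moves:
    - [0.8, 0, 0, 0, 0]
    - [0.7, 0, 0, 0, 0]
    - [0.6, 0, 0, 0, 0]
    - [0.6, 0, 0, 0, 0]
    - [0.6, 0, 0, 0, 0]
    - [0.6, 0, 0, 0, 0]
    - [0.6, 0, 0, 0.01, 0]
    - [0.6, 0, 0, 0.03, 0]
    - [0.6, 0, 0, 0.06, 0]
    - [0.6, 0, 0, 0.09, 0]

```text
time: 9.62
tcp_pos: [547.2, 100.7, 139.7]
ee_rot: [[-0.993, 0.116, -0.001], [0.116, 0.993, -0.001], [0.001, -0.001, -1.0]]
force: [0.7, 1.4, -0.1]
opening: 0.4
```

Call:
apply_moves:
  moves:
    - [0.8, 0, -0.02, 0.02, 0]
    - [1, -0.004, -0.05, 0.02, 0]
    - [1, -0.009, -0.077, 0.02, 0]
    - [1, -0.009, -0.077, 0.02, 0]
    - [1, -0.009, -0.077, 0.02, 0]
    - [1, -0.009, -0.077, 0.02, 0]
    - [1, -0.009, -0.077, 0.02, 0]
    - [1, -0.009, -0.077, 0.02, 0]
    - [1, -0.009, -0.077, 0.02, 0]
    - [1, -0.009, -0.077, 0.02, 0]

```text
time: 10.45
tcp_pos: [538.8, 24.8, 158.4]
ee_rot: [[-0.993, 0.115, -0.0], [0.115, 0.993, -0.0], [0.0, -0.0, -1.0]]
force: [1.0, 0.9, -0.0]
opening: 0.007
```

```bash
python3 - <<'E'
from workcell import telemetry, eyes
from h import *
d=eyes.get_image("wrist"); np.savez("wrist4.npz",**d)
e=eyes.get_image("scene"); f=eyes.get_image("side")
cv2.imwrite("pics/w4.png",np.vstack([crop(d["pixels"],160,100,320,120,2.5),np.hstack([crop(e["pixels"],270,130,100,75,4),crop(f["pixels"],300,145,100,75,4)])]))
s=telemetry.state();print(s["tcp_pos"],s["ee_rot"],s["opening"],s["force"])
print(proj(d,[[547.9,100.6,71]]))
E
```

```text
[538.84167438  24.34722841 158.43986148] [[-9.93337904e-01  1.15237880e-01 -1.97463267e-04]
 [ 1.15237893e-01  9.93337921e-01 -5.61880419e-05]
 [ 1.89672760e-04 -7.85689626e-05 -9.99999979e-01]] 0.006276514998020647 [ 0.13040891  0.24833684 -0.1592567 ]
[[403.87659042 200.94375662]]
```

View pics/w4.png

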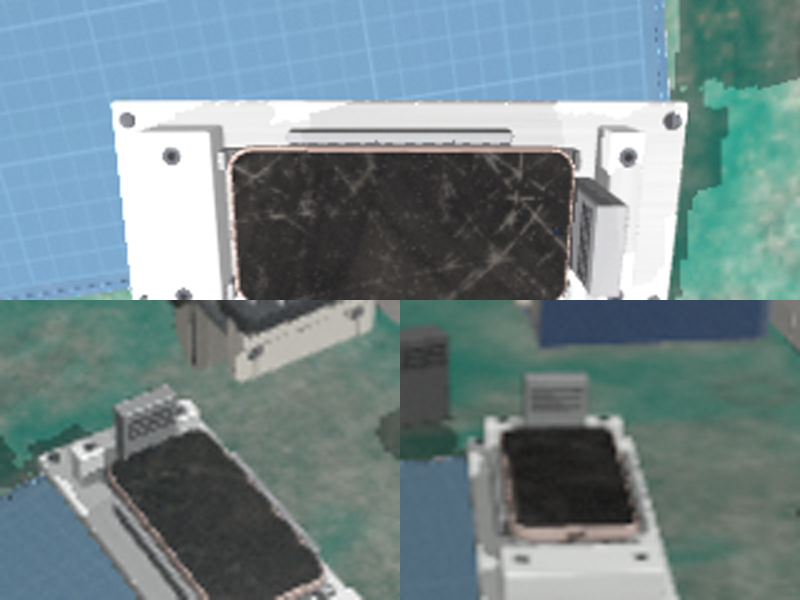

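The block stands seated and upright: its top is near wrist crop (610,252) as predicted, and it is centred across the phone in the side view. Next I press with the shut fingertips at the phone's centre.

Call:
apply_moves:
  moves:
    - [1, 0, 0, -0.03, 0]
    - [1, 0, 0, -0.06, 0]
    - [1, 0, 0, -0.085, 0]
    - [1, 0, 0, -0.1, 0]
    - [1, 0, 0, -0.108, 0]
    - [1, 0, 0, -0.111, 0]
    - [1, 0, 0, -0.112, 0]
    - [1, 0, 0, -0.112, 0]
    - [1, 0, 0, -0.112, 0]
    - [1, 0, 0, -0.112, 0]

```text
time: 11.43
tcp_pos: [539.6, 24.2, 47.5]
ee_rot: [[-0.993, 0.116, 0.002], [0.116, 0.993, 0.0], [-0.002, 0.001, -1.0]]
force: [0.5, 0.2, 0.1]
opening: 0.004
```

Call:
apply_moves:
  moves:
    - [1, 0, 0, -0.001, 0]
    - [1, 0, 0, -0.002, 0]
    - [1, 0, 0, -0.003, 0]
    - [1, 0, 0, -0.004, 0]
    - [1, 0, 0, -0.005, 0]
    - [1, 0, 0, -0.006, 0]
    - [1, 0, 0, -0.007, 0]
    - [1, 0, 0, -0.008, 0]
    - [1, 0, 0, -0.008, 0]
    - [1, 0, 0, -0.008, 0]

```text
time: 12.27
tcp_pos: [538.9, 24.2, 38.7]
ee_rot: [[-0.993, 0.116, 0.0], [0.116, 0.993, 0.0], [-0.0, 0.0, -1.0]]
force: [-1.6, 1.3, 5.6]
opening: 0.007
```

Call:
apply_moves:
  moves:
    - [1, 0, 0, -0.0005, 0]
    - [1, 0, 0, -0.001, 0]
    - [1, 0, 0, -0.0015, 0]
    - [1, 0, 0, -0.002, 0]
    - [1, 0, 0, -0.0025, 0]
    - [1, 0, 0, -0.003, 0]
    - [1, 0, 0, -0.003, 0]
    - [1, 0, 0, -0.003, 0]
    - [1, 0, 0, -0.003, 0]
    - [1, 0, 0, -0.003, 0]

```text
time: 13.1
tcp_pos: [539.0, 24.2, 36.7]
ee_rot: [[-0.993, 0.116, 0.001], [0.116, 0.993, 0.001], [-0.0, 0.001, -1.0]]
force: [-5.5, 0.7, 20.7]
opening: 0.005
```

```bash
python3 - <<'E'
from workcell import telemetry, eyes
from h import *
e=eyes.get_image("scene"); f=eyes.get_image("side")
cv2.imwrite("pics/w5.png",np.hstack([crop(e["pixels"],270,130,100,100,4),crop(f["pixels"],300,145,100,100,4)]))
for i in range(10): eyes.get_image("side")
s=telemetry.state();print(s["time"],s["tcp_pos"],s["opening"],s["force"])
E
```

```text
13.7 [539.01456876  24.16857007  36.74308143] 0.006322428250797976 [-5.94144328 -0.31211574 21.44107252]
```

View pics/w5.png

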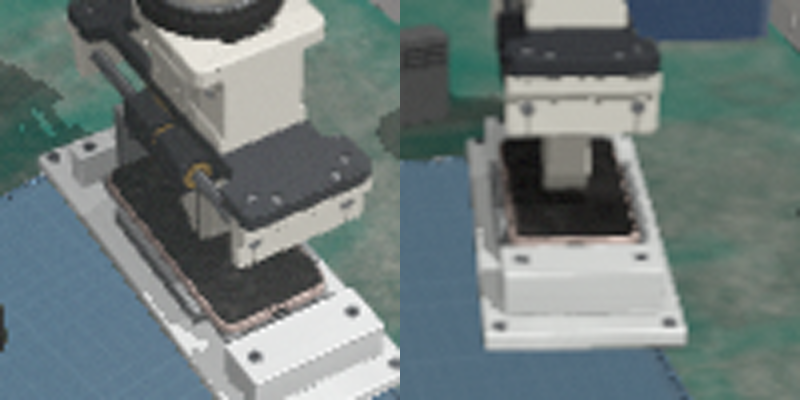

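The phone is down level with the bars, the fingertips are at its centre, and the block is still standing (scene crop about (130,145)). The force is steady at about 21 N, so I'm handing in.

```bash
python3 -c "
from workcell import robot
print(robot.finish_job())"
```

```text
the job is handed in; nothing more can be done
None
```

I stood the thinner grey spacer in the wide gap at the thin bar (the +y end), midway across the phone's end, and let go. Then I pressed the phone down at its centre with the shut fingertips and handed the job in while still holding it, at about 14 s of the 51 s.

- **Spacer:** the block stopped at the expected seated height, with light contact on the gap floor. After release, the wrist and side views showed it upright and centred across the phone's end. In the last picture it was mostly hidden behind the gripper, but what could be seen was still standing.
- **Phone:** the fingertips were at z = 36.7 mm, against 37 mm for the bar tops. The downward push was steady at about 21 N over 0.6 s, well past the 8 N that brings the bed to its stop.
- **Disagreement:** there was also a sideways force of about 6 N on the tool while pressing, probably friction. Neither the tool position nor the pictures showed any sliding.
- **Other objects:** I commanded no contact with the thicker block, tape, notes or the look-alikes, but I made no separate final check of them.

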